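# Mesh the drive stem in the gear head and hold it home

### The job

Get the gear head of the pipe machine ready for its retaining clip: first set the flanged guide bush in the round pocket on top of the gear head, narrow spigot down and collar up, until its flange sits flat on the casting. Then lift the four-key drive stem out of the wooden stand by its square head, turn it until its keys mesh with the cross-shaped slot below the bush, and slide it fully home against the ejector spring until its shoulder sits on the bush. Finish while still holding the stem pressed home (it springs up if let go), and leave the other things on the bench where they are.

Things in the scene. Friction and masses are not known exactly. Their poses are not given: they have to be found in the camera images.
- gearhead: Gear head bolted to the bench: grey casting 84 x 84 mm, 75 mm high, on a 120 x 110 x 12 mm foot, with a finned round motor (72 mm high) along its +x side out to x = +142 mm. Origin: centre of its underside, on the bench; z up. On its axis the top has a round open pocket, 45 mm in diameter and 14 mm deep
- socket (a point): Centre of the cross-shaped slot's mouth, in the pocket's floor, 61 mm above the bench; axes as the gear head's. Two crossing slots, along its x and along its y, each 10.5 mm wide, 29 mm long and 31 mm deep. A spring ejector pin stands in the middle, its top 7 mm below the mouth
- ejector (a joint): How far the ejector pin is pushed down, in m: 0 up, 0.018 when the stem is fully home (stop at 0.023). Its spring pushes back with about 4.5 N at the start and 10 N at 0.018, more than the stem's weight
- bush: Steel guide bush 33 mm high with a 32 mm bore, standing on the bench spigot down. Origin: centre of the spigot's end; z towards the collar. Going up: spigot 42 mm in diameter (end tapered to 39 mm), 12 mm long; flange 58 mm in diameter, 5 mm thick; collar 46 mm in diameter, 16 mm high (grip here; too big for the pocket)
- bush_top (a point): Centre of the bush's collar end face, 33 mm above its origin. With the bush seated, flange flat on the casting, it is 96 mm above the bench (the spigot's end 63 mm, 2 mm clear of the pocket's floor)
- stand: Fixed wooden stand 140 (x) x 70 (y) x 70 mm high, origin at the centre of its underside; the stem hangs in its 31 mm centre hole. Flush steel pins in its top are not used
- stem: Steel drive stem, about 0.2 kg, hanging upright in the stand with its tip 10 mm above the bench. Origin: centre of the lower tip; z up. Keys form a cross along its x and y, bars 8 mm wide and 26 mm across, z = 0 to 30 mm (lowest 4 mm rounded as a lead-in); 20 mm round shaft to z = 60 mm; shoulder 44 mm in diameter, z = 60 to 68 mm; square head above
- stem_head (a point): Centre of the top of the stem's square head, 102 mm above its tip; axes as the stem's. The head is 22 x 22 mm and 34 mm high, flats parallel to the keys. Any quarter turn meshes. Fully home (shoulder on the bush) the head's top is 138 mm and the tip 36 mm above the bench
- wrench: Wrench lying on the bench near the robot; leave it alone
- hammer: Hammer lying on the far right; leave it alone
- screwdriver: Screwdriver lying on the far left; leave it alone
- coupling: Copper pipe coupling, a tube 28 mm in diameter and 34 mm high, standing on the bench; leave it alone
- plain_ring: Plain steel ring 36 mm in diameter and 9 mm high, no flange; leave it alone
Mind the look-alikes: they are no part of the job. Leave any turquoise look-alike of the stem alone.

How it is judged (in metres and radians):
On the way, in this order (a step that is already met when the one before it is completed fails the run):
1. the bush sits in the pocket, spigot down, flange flat on the casting, while the stem is still outside (z of bush in the frame of socket below 0.0045 m and horizontal distance between bush and socket below 0.004 m and angle between bush's own z axis and vertical below 0.08 rad and horizontal distance between stem and socket above 0.05 m), for 0.2 s.
2. the stem's keys have entered the cross-shaped slot (z of stem in the frame of socket below -0.004 m and horizontal distance between stem and socket below 0.004 m and angle between stem's own z axis and vertical below 0.15 rad), for 0.05 s.
At the end, for the whole second after the job is handed in: Bush seated spigot down (within 2.5 mm of its seat, 4 mm of the axis, 0.08 rad of upright); stem meshed, within 2.5 mm of fully home (4 mm of the axis, 0.1 rad of upright), the ejector down more than 15 mm; the fingers still hold the stem down (over 1 N), at rest (z of bush in the frame of socket below 0.0045 m and horizontal distance between each of bush, stem and socket below 0.004 m and angle between bush's own z axis and vertical below 0.08 rad and z of stem in the frame of socket below -0.0225 m and angle between stem's own z axis and vertical below 0.1 rad and (angle between the x axis of stem and the x axis of gearhead, either way round below 0.2 rad or angle between the x axis of stem and the y axis of gearhead, either way round below 0.2 rad) and value of joint ejector above 0.015 m and contact force between the fingers and stem above 1 N and linear speed of stem below 0.02 m/s); the arm keeps its last pose, push and grip.
It fails at once if another thing on the bench is pushed more than 30 mm away (distance of any of wrench, hammer, screwdriver, coupling, plain_ring from where it was at the start of the episode above 0.03 m).
It also fails if it takes over 58 s, if anything falls off the work surface, if the arm or the gripper's body presses on something with over 40 N, if the wrist force passes 120 N, or if a joint passes its speed limit or range.

### The arm

A 6-joint arm with a two-finger parallel gripper is mounted at the origin on the work surface. World frame = base frame: x ahead of the robot, y to its left, z up, the work surface at z = 0. Lengths are in mm, angles in rad, forces in N, time in s.
With the tool pointing down it reaches from about 400 to 925 mm from the base axis. Payload 12.5 kg.
Tool frame: the origin (TCP) lies where the fingers leave the gripper's body, on its centre line; the fingertips stand 78 mm ahead of it and the grasp point (between the pads) lies 59 mm ahead of it (env.nose_length is the distance from the TCP to the fingertips, in mm); z points along the fingers, y is the line along which they close (so a half turn about z gives the same grasp; the last joint's range is limited). The gripper opens to 95 mm and grips with 3 to 60 N. Pads are 20 mm wide; open, the fingers measure 119 mm over their backs; the gripper's body (75 mm by 180 mm) begins 59 mm behind the grasp point.
Start: joints at [-1.282, 0.491, 1.559, -0, 1.092, -0.106], TCP at [240.412, -576.923, 292.261] pointing down, gripper open.
Joint ranges: [-3.1, 3.1], [-0.84, 2.19], [0.05, 2.79], [-1.13, 4.28], [0.06, 2.93], [-2.69, 2.69]. Speed limits (rad/s): [2.22, 2.22, 2.79, 3.14, 3.14, 3.14].

### API

Orientations are given as [roll, pitch, yaw] about the fixed x, y, z axes, in that order (R = Rz(yaw) Ry(pitch) Rx(roll)).
In Python, from cell import env gives the robot as it stands. The module is installed in compiled form; this text tells all that it offers.
- The arm moves only by the tool send_rows, never from a script. Its argument "series" is text: rows parted by semicolons, each of 6 numbers parted by spaces: the shift along the tool's x, y, z as a fraction of full scale, then the turn, a rotation vector about the tool's x, y, z as a fraction of full scale. A call has 1 to 5 rows; each row shifts and turns the commanded pose from where the row before left it, along the tool's axes as they then stand; what a row does not reach is not made up. Full scale, the value 1, is 60 mm for a shift and 10 degrees for a turn. A row lasts 1/8 s, in which the tool goes at most 62.5 mm and 10.7 degrees, less where a joint would pass 70% of its speed; a pose out of reach is approached as far as the arm can. A call with a number of a shift or a turn outside -1 to 1 is refused whole. A call with a gripper value outside its range is refused whole. "fingers" is the opening, from 0 (shut) to 1 (fully open), set as the call begins (left out, the last holds). The fingers move at their own pace and stop on an object; the grip force is fixed at half the most. Time passes only in rows, so rows that do not move let the fingers close. It gives the time, the measured TCP pose, the force, the opening and the grip force at its end, in the units of the state.
- env.state(): the state, without advancing time (a new reading comes with each control period).
- env.read_camera(name): name is "scene" or "top" or "wrist"; returns a dict with "color" (480x640x3 uint8, red, green, blue), "z_map" (480x640 float32, mm along the optical axis (not along the pixel's ray), 0 where there is no reading), "fovy" (degrees; the focal length in pixels is half the picture's height over the tangent of half this angle, whatever the lens; pixels are square), "cx", "cy" (the principal point, pixels), "R" (3x3) and "t" (3): a world point X has camera coordinates R X + t. Camera axes: x right, y down, z forward; pixel columns grow to the right and rows downward; lengths in mm; the calibration is good to about 2 mm. A picture is of the moment at which its call begins.
- env.job_done(): hands the job in; it is judged then, once.
The state is a dict: "t": time; "joints": joint angles; "qvel": joint speeds; "tau": joint torques, N m; "eef_pos": TCP position; "tcp_rot": TCP orientation; "ft_force": force on the tool from outside, world axes, zero at the start; "moment": the same for the moment, N m; "opening": opening from 0.0 (shut) to 1.0 (fully open); "grip_force": force on a finger pad.
Only numpy, scipy, OpenCV 4.12 (cv2) and the standard library are available. Lean on these libraries where they do the work, as an engineer would, in place of code of your own. Each camera call takes 0.05 s, during which the arm holds its last target. There are 200 camera calls.

## Working session

There is one attempt and no reset: what is moved stays moved. The work goes in short steps, Python scripts to look and compute and a tool call to move; the robot and the scene stay as the last step left them, time stands still between calls to the robot, and variables do not carry over. Pictures are saved under pics/ and viewed, at most 10 in all, crops included, and the job is handed in when it is done.

Besides the shell and the picture viewer there is one more tool, called after "Emit:" as a command line: name --argument value ..., lists and objects as JSON in quotes. send_rows: Moves the arm, as the interface text tells. Shift numbers are shares of 60 mm and turn numbers shares of 10 degrees, none past 1 either way. Its arguments: {"type":"object","properties":{"series":{"type":"string"},"fingers":{"type":"number"}},"required":["series"]}

```bash
mkdir -p pics; cat > h.py <<'E'
import numpy as np, cv2
from cell import env
def K(c): 
    f=c["color"].shape[0]/2/np.tan(np.radians(c["fovy"])/2); return f
def pt(c,u,v,z):  # ray onto world plane z
    f=K(c); R=np.array(c["R"]);t=np.array(c["t"])
    d=R.T@np.array([(u-c["cx"])/f,(v-c["cy"])/f,1]); o=-R.T@t
    return o+d*(z-o[2])/d[2]
def cloud(c):
    f=K(c); R=np.array(c["R"]);t=np.array(c["t"]); z=c["z_map"]
    v,u=np.mgrid[:z.shape[0],:z.shape[1]]
    P=np.stack([(u-c["cx"])/f*z,(v-c["cy"])/f*z,z],-1)
    return (P-t)@R
def save(c,n): cv2.imwrite("pics/"+n,c["color"][...,::-1])
E
python3 - <<'E'
from h import *
print(env.state())
for n in("top","scene"):
    c=env.read_camera(n); save(c,n+"1.png"); np.save(n+"1.npy",c,allow_pickle=True); print(n,K(c),-np.array(c["R"]).T@c["t"])
E
```

```text
{'t': 0.0, 'joints': array([-1.28159240e+00,  4.91543352e-01,  1.55946448e+00, -2.54213800e-05,
        1.09170967e+00, -1.05584026e-01]), 'qvel': array([ 4.30324341e-05, -1.11912434e-03,  9.07330892e-04,  5.71565790e-04,
        8.57495780e-04,  2.05461971e-03]), 'tau': array([ 2.47409749e-03, -6.12635851e+01, -2.58178121e+01,  6.93100621e-02,
        4.82236978e-02, -6.92578283e-05]), 'eef_pos': array([ 240.36070776, -576.75095914,  291.66659741]), 'tcp_rot': array([-3.14047169e+00, -9.61248157e-05,  3.94799626e-01]), 'ft_force': array([-0.52732405,  0.41661728,  0.21819265]), 'moment': array([ 0.03774274,  0.00137496, -0.01320479]), 'grip_force': 0.0, 'opening': 0.9986439533808332}
top 594.1929034969031 [ 467.54977645   35.74529811 1168.42830029]
scene 604.5558376526677 [1248.40635413  333.5579836  1052.8636183 ]
```

View pics/top1.png

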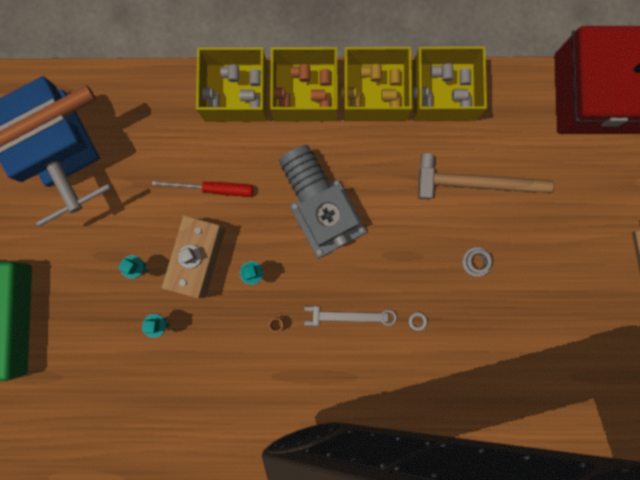

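View pics/scene1.png

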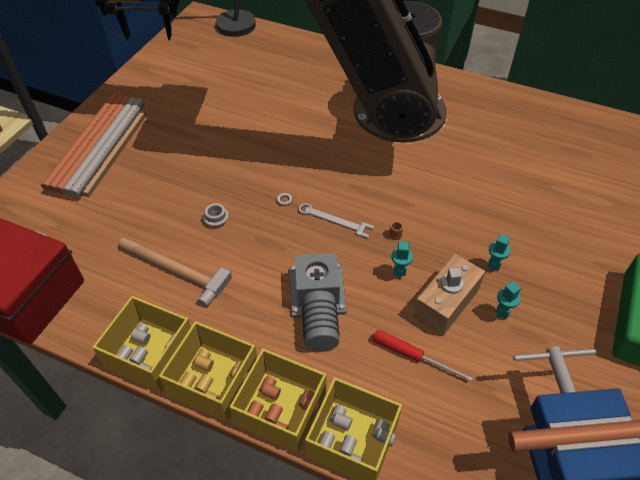

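Top view candidates:
- **Bush:** the flanged ring at (477,262). The look-alikes are the plain ring (418,322) and the coupling (277,324).
- **Stem:** the grey head in the stand at (190,256). The turquoise decoys are at (132,267), (252,273) and (154,326).
- **Pocket:** on the gear head at (329,214).

I'll check these in one crop and measure them.

```bash
python3 - <<'E'
from h import *
c=np.load("top1.npy",allow_pickle=True).item(); W=cloud(c)
def blob(n,u,v,r,z0,z1):
    m=np.zeros(W.shape[:2],bool); m[v-r:v+r,u-r:u+r]=1
    m&=(W[...,2]>z0)&(W[...,2]<z1)&(c["z_map"]>0)
    P=W[m]; p=P[:,:2].astype(np.float32)
    if len(p)<4: print(n,len(p), np.nanmax(W[v-r:v+r,u-r:u+r,2]));return
    print(n,len(p),p.mean(0).round(1),"zmed",np.median(P[:,2]).round(1),"rect",cv2.minAreaRect(p))
blob("bush",477,262,25,25,40)
blob("bushall",477,262,25,8,40)
blob("ring",418,322,15,5,40)
blob("stemhead",190,256,20,100,125)
blob("standtop",190,256,50,62,74.5)
blob("casting",329,214,60,72.5,80)
print([pt(c,329,214,75),pt(c,329,214,61)],pt(c,477,262,33),pt(c,190,256,112))
a=c["color"][225:300,425:525];b=c["color"][215:290,140:240];d=c["color"][175:250,280:380]
cv2.imwrite("pics/crop.png",cv2.resize(np.hstack([a,b,d]),(800,200),interpolation=cv2.INTER_CUBIC)[...,::-1])
E
```

```text
bush 256 [ 532.3 -252.7] zmed 31.6 rect ((531.8309936523438, -253.19656372070312), (45.66284942626953, 44.06378936767578), 42.109989166259766)
bushall 528 [ 531.7 -250.8] zmed 24.2 rect ((532.300048828125, -253.10105895996094), (56.06634521484375, 56.931007385253906), 30.086637496948242)
ring 150 [ 417.5 -137.5] zmed 8.2 rect ((417.4192199707031, -137.74520874023438), (32.89168167114258, 35.09722900390625), 0.4538617432117462)
stemhead 168 [538.3 290.2] zmed 110.6 rect ((538.422119140625, 290.9583740234375), (22.68802261352539, 21.797931671142578), 29.611766815185547)
standtop 2491 [537.5 291.9] zmed 69.1 rect ((527.4421997070312, 285.65478515625), (150.7676544189453, 163.75527954101562), 47.080894470214844)
casting 1254 [618.   37.3] zmed 74.6 rect ((652.9321899414062, 55.12239074707031), (164.37257385253906, 84.01886749267578), 27.944833755493164)
[array([616.17926091,  32.70894962,  75.        ]), array([618.08227804,  32.67007293,  61.        ])] [ 529.38602007 -249.76550086   33.        ] [535.73743786 280.93017164 112.        ]
```

View pics/crop.png

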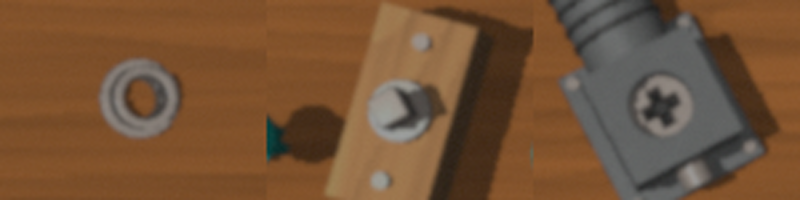

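The crop shows a flanged ring (the bush) on the left, the grey square-headed stem in the stand, and the cross slot in the gear head's pocket. I'll move above the bush.

Emit:
send_rows --series "0.82 -0.39 0 0 0 0;0.82 -0.39 0 0 0 0;0.82 -0.39 0 0 0 0;0.82 -0.39 0 0 0 0;0.82 -0.39 0 0 0 0" --fingers 1

```text
t: 0.72
eef_pos: [423.4, -372.8, 292.1]
tcp_rot: [-3.141, 0.0, 0.395]
ft_force: [-0.3, -1.0, 0.2]
opening: 1.004
grip_force: 0.0
```

Emit:
send_rows --series "0.82 -0.39 0.6 0 0 0;0.82 -0.39 0.3 0 0 0;0.82 -0.39 0 0 0 0;0 0 0 0 0 0;0 0 0 0 0 0"

```text
t: 1.35
eef_pos: [530.0, -254.5, 239.5]
tcp_rot: [-3.141, 0.0, 0.395]
ft_force: [0.1, -0.3, -0.1]
opening: 1.003
grip_force: 0.0
```

```bash
cat >> h.py <<'E'
def togo(x,y,z,yaw=None):
    s=env.state(); p=s["eef_pos"]; r=s["tcp_rot"]
    from scipy.spatial.transform import Rotation as Ro
    d=Ro.from_euler("xyz",r).as_matrix().T@(np.array([x,y,z])-p)
    print("t",round(s["t"],2),"tcp",p.round(1),"rot",np.round(r,3),"shift/60",(d/60).round(3), "" if yaw is None else "turnz/10deg %.3f"%(-np.degrees(yaw-r[2])/10))
E
python3 - <<'E'
from h import *
togo(532,-253,33+45)
c=env.read_camera("wrist"); save(c,"w1.png"); np.save("w1.npy",c,allow_pickle=True)
W=cloud(c); print(K(c),-np.array(c["R"]).T@c["t"])
m=(W[...,2]>24)&(W[...,2]<42)&(c["z_map"]>0)&(abs(W[...,0]-532)<50)&(abs(W[...,1]+253)<50)
print(m.sum(),cv2.minEnclosingCircle(W[m][:,:2].astype(np.float32)),np.median(W[m][:,2]))
E
```

```text
t 1.35 tcp [ 530.  -254.5  239.5] rot [-3.141  0.     0.395] shift/60 [ 0.042 -0.009  2.692] 
349.9593240475483 [ 598.53871564 -225.56330617  332.75656861]
1194 ((530.621337890625, -254.99737548828125), 22.91086196899414) 33.418977386211495
```

View pics/w1.png

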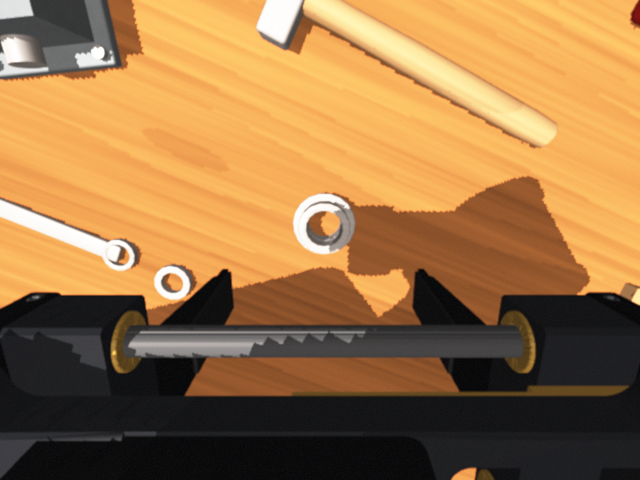

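The bush is at pixel (324,224) in the wrist view, midway between the fingers and within 1 mm of the TCP axis. I'll go down to the collar and grip it.

Emit:
send_rows --series "0 0.01 0.8 0 0 0;0 0 0.8 0 0 0;0 0 0.6 0 0 0;0 0 0.16 0 0 0;0 0 0 0 0 0"

```text
t: 2.02
eef_pos: [530.2, -255.8, 98.6]
tcp_rot: [3.142, 0.0, 0.394]
ft_force: [-0.2, 0.3, 0.4]
opening: 1.002
grip_force: 0.0
```

Emit:
send_rows --series "0 0 0 0 0 0;0 0 0 0 0 0;0 0 0 0 0 0;0 0 0 0 0 0;0 0 0 0 0 0" --fingers 0

```text
t: 2.65
eef_pos: [530.4, -255.0, 98.3]
tcp_rot: [3.141, -0.0, 0.395]
ft_force: [-0.1, -0.7, -0.5]
opening: 0.527
grip_force: 0.0
```

Emit:
send_rows --series "0 0 0 0 0 0;0 0 0 0 0 0"

```text
t: 2.9
eef_pos: [530.5, -255.0, 98.2]
tcp_rot: [3.141, -0.0, 0.395]
ft_force: [0.5, -1.0, 1.7]
opening: 0.476
grip_force: 30.0
```

Emit:
send_rows --series "0 0 -0.2 0 0 0;0 0 -0.5 0 0 0;0 0 -0.9 0 0 0;0 0 -0.9 0 0 0;0 0 -0.3 0 0 0"

```text
t: 3.52
eef_pos: [530.7, -255.2, 270.3]
tcp_rot: [3.137, -0.003, 0.395]
ft_force: [0.5, -0.5, -1.7]
opening: 0.473
grip_force: 30.0
```

```bash
python3 - <<'E'
from h import *
print(env.state()["opening"],env.state()["grip_force"])
togo(555,33,250)
E
```

```text
0.4728662083476876 29.999383091926575
t 3.52 tcp [ 530.7 -255.2  270.3] rot [ 3.137e+00 -3.000e-03  3.950e-01] shift/60 [ 2.22  -4.279  0.327]
```

The collar is gripped (opening × 95 ≈ 45 mm). I'll carry it to just short of the gear head and look from there.

Emit:
send_rows --series "0.49 -0.65 0 0 0 0;0.49 -0.65 0 0 0 0;0.49 -0.65 0 0 0 0;0.49 -0.65 0 0 0 0;0.49 -0.65 0 0 0 0"

```text
t: 4.15
eef_pos: [591.1, -16.9, 266.9]
tcp_rot: [3.141, -0.0, 0.395]
ft_force: [0.9, -0.1, -0.9]
opening: 0.477
grip_force: 30.0
```

Emit:
send_rows --series "0.49 -0.65 0 0 0 0;0 0 0 0 0 0;0 0 0 0 0 0;0 0 0 0 0 0"

```text
t: 4.65
eef_pos: [603.0, 27.8, 266.4]
tcp_rot: [3.141, 0.0, 0.394]
ft_force: [0.9, -0.2, -0.8]
opening: 0.475
grip_force: 30.0
```

```bash
python3 - <<'E'
from h import *
s=env.state();print(s["eef_pos"],s["tcp_rot"])
c=env.read_camera("wrist"); save(c,"w2.png"); np.save("w2.npy",c,allow_pickle=True)
W=cloud(c); 
g=(abs(W[...,0]-617)<80)&(abs(W[...,1]-33)<80)
P=W[g&(abs(W[...,2]-75)<3)]; print(len(P),np.median(P[:,2]))
m=g&(abs(W[...,2]-61)<5)&(np.hypot(W[...,0]-617,W[...,1]-33)<30); print(m.sum(),W[m].mean(0),cv2.minEnclosingCircle(W[m][:,:2].astype(np.float32)))
E
```

```text
[603.04718378  27.82318133 266.40940563] [3.14138149e+00 1.23571799e-05 3.93587648e-01]
5899 75.83712364672961
1330 [616.22237955  34.79499936  61.79661831] ((615.7197265625, 34.502498626708984), 22.424758911132812)
```

View pics/w2.png

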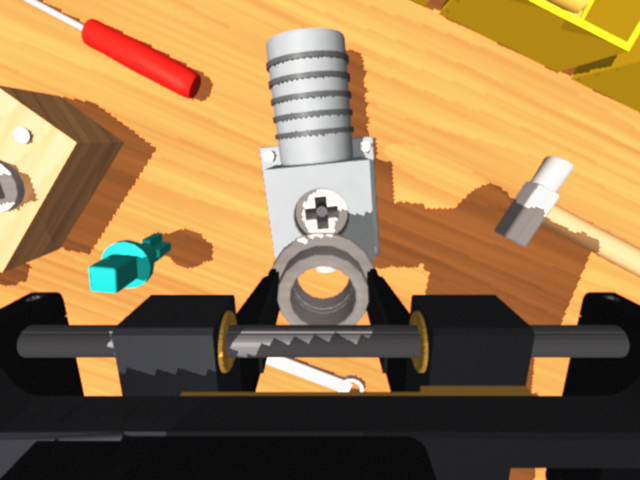

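The wrist view shows the pocket with its cross at pixel (322,212) and the held bush at (323,283). I'll measure both with this one camera, plus the slot yaw.

```bash
python3 - <<'E'
from h import *
from scipy.optimize import least_squares
c=np.load("w2.npy",allow_pickle=True).item(); W=cloud(c); z=c["z_map"]>0
def circ(P,r):
    # boundary fit: hull points, robust, fixed radius
    h=cv2.convexHull(P.astype(np.float32))[:,0]
    s=least_squares(lambda q:np.hypot(*(h-q).T)-r,h.mean(0),loss="soft_l1",f_scale=.5); return s.x,np.abs(s.fun).mean()
m=z&(abs(W[...,2]-201)<6)&(np.hypot(W[...,0]-603,W[...,1]-28)<25)
print("bush",m.sum(),np.median(W[m][:,2]),circ(W[m][:,:2],23), cv2.minEnclosingCircle(W[m][:,:2].astype(np.float32)))
m=z&(abs(W[...,2]-61)<6)&(np.hypot(W[...,0]-616,W[...,1]-34)<26)
print("pocket",circ(W[m][:,:2],22.5))
g=c["color"].astype(int).sum(2)
m=(g<250)&z&(np.hypot(W[...,0]-616,W[...,1]-34.6)<17)
v,u=np.nonzero(m); Q=np.array([pt(c,a,b,61)[:2] for a,b in zip(u,v)])
print("dark",len(Q),Q.mean(0))
# 4-fold phase using far dark points
d=Q-Q.mean(0); r=np.hypot(*d.T); a=np.arctan2(d[:,1],d[:,0]); k=r>8
print("slot yaw deg",np.degrees(np.angle(np.exp(4j*a[k]).sum())/4)%90)
m=z&(abs(W[...,2]-75.8)<3)&(np.hypot(W[...,0]-617,W[...,1]-34)<62)
r=cv2.minAreaRect(W[m][:,:2].astype(np.float32)); print("cast",r)
E
```

```text
bush 3354 201.46217235773142 (array([603.18884831,  28.23434966]), np.float64(1.0885479724142075)) ((602.8739624023438, 27.99932098388672), 24.993141174316406)
pocket (array([614.79124692,  34.16528499]), np.float64(0.42213296032142517))
dark 15563 [408.63659741 -46.48419695]
slot yaw deg 71.48154051011332
cast ((616.3248291015625, 34.868995666503906), (83.52989959716797, 84.18965911865234), 28.070171356201172)
```

Emit:
send_rows --series "0.12 -0.01 0.4 0 0 0;0.12 -0.01 0.5 0 0 0;0 0 0.4 0 0 0;0 0 0.14 0 0 0;0 0 0 0 0 0"

```text
t: 5.32
eef_pos: [616.1, 34.9, 179.8]
tcp_rot: [-3.142, 0.0, 0.394]
ft_force: [-0.3, 0.1, -1.3]
opening: 0.477
grip_force: 30.0
```

Emit:
send_rows --series "0 0 0.05 0 0 0;0 0 0.05 0 0 0;0 0 0.05 0 0 0;0 0 0 0 0 0"

```text
t: 5.82
eef_pos: [616.0, 35.5, 170.6]
tcp_rot: [-3.142, 0.0, 0.395]
ft_force: [0.3, -0.6, -0.7]
opening: 0.48
grip_force: 30.0
```

Emit:
send_rows --series "0 0 0.05 0 0 0;0 0 0.05 0 0 0;0 0 0 0 0 0"

```text
t: 6.2
eef_pos: [616.0, 35.5, 164.5]
tcp_rot: [-3.141, 0.0, 0.395]
ft_force: [-0.9, -0.4, -1.0]
opening: 0.478
grip_force: 30.0
```

Emit:
send_rows --series "0 0 0.04 0 0 0;0 0 0.03 0 0 0;0 0 0 0 0 0"

```text
t: 6.58
eef_pos: [616.1, 35.5, 161.3]
tcp_rot: [3.141, -0.0, 0.395]
ft_force: [-1.8, -0.3, 6.6]
opening: 0.48
grip_force: 30.0
```

It has seated at the expected height with about 7 N of contact. Next I press slightly, release and rise.

Emit:
send_rows --series "0 0 0.01 0 0 0;0 0 0 0 0 0"

```text
t: 6.82
eef_pos: [616.1, 35.4, 161.2]
tcp_rot: [3.141, -0.001, 0.395]
ft_force: [-4.1, 0.8, 12.2]
opening: 0.482
grip_force: 30.0
```

Emit:
send_rows --series "0 0 0 0 0 0;0 0 0 0 0 0;0 0 0 0 0 0;0 0 0 0 0 0;0 0 0 0 0 0" --fingers 1

```text
t: 7.45
eef_pos: [616.1, 35.5, 159.9]
tcp_rot: [3.142, 0.0, 0.395]
ft_force: [-0.5, 0.3, -0.5]
opening: 0.945
grip_force: 0.0
```

Emit:
send_rows --series "0 0 -0.5 0 0 0;0 0 -0.9 0 0 0;0 0 -0.5 0 0 0;0 0 0 0 0 0;0 0 0 0 0 0"

```text
t: 8.07
eef_pos: [615.7, 35.5, 273.0]
tcp_rot: [-3.141, 0.001, 0.395]
ft_force: [0.1, -0.8, -0.3]
opening: 0.998
grip_force: 0.0
```

```bash
python3 - <<'E'
from h import *
s=env.state();print(s["eef_pos"],s["opening"])
c=env.read_camera("wrist"); save(c,"w3.png"); np.save("w3.npy",c,allow_pickle=True)
W=cloud(c);z=c["z_map"]>0
for n,zz,r in(("collar",96,23),("flange",80,29)):
    m=z&(abs(W[...,2]-zz)<4)&(np.hypot(W[...,0]-616,W[...,1]-35)<34)
    P=W[m]; A=np.c_[P[:,:2]-[616,35],np.ones(len(P))]
    print(n,len(P),np.median(P[:,2]),cv2.minEnclosingCircle(P[:,:2].astype(np.float32)),"tilt",np.linalg.lstsq(A,P[:,2],rcond=None)[0])
m=z&(abs(W[...,2]-75.8)<3)&(np.hypot(W[...,0]-617,W[...,1]-34)<62)
print("cast",np.median(W[m][:,2]),cv2.minAreaRect(W[m][:,:2].astype(np.float32)))
togo(500,273,260,np.radians(29))
E
```

```text
[615.67080934  35.46832263 273.00162682] 0.9982982377134094
collar 1324 96.61737118695567 ((616.2161865234375, 35.66740036010742), 22.86199188232422) tilt [-2.15945884e-03 -3.17113437e-03  9.64594959e+01]
flange 1625 80.00713983009776 ((615.9864501953125, 34.98348617553711), 33.974430084228516) tilt [1.61699149e-02 1.28355880e-02 7.90710287e+01]
cast 75.87829800694661 ((615.9505615234375, 34.61491394042969), (84.71849060058594, 84.19163513183594), 28.117494583129883)
t 8.12 tcp [615.7  35.4 272.7] rot [-3.141e+00  2.000e-03  3.950e-01] shift/60 [-0.257 -4.396  0.215] turnz/10deg -0.638
```

View pics/w3.png

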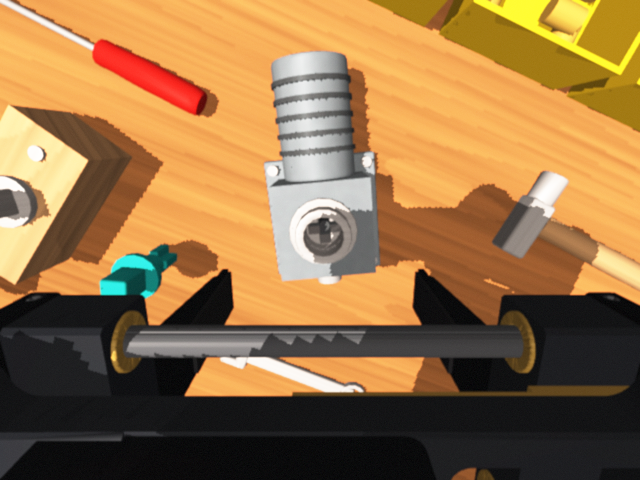

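The bush sits flat: collar top at 96.6 mm, tilt about 0.2°, centred at pixel (323,230). I'll go above the stem.

Emit:
send_rows --series "0.04 -0.88 -0.1 0 0 0;0.04 -0.88 -0.1 0 0 0;0.04 -0.88 -0.1 0 0 0;0.04 -0.88 0 0 0 0;0.04 -0.88 0 0 0 0"

```text
t: 8.75
eef_pos: [524.7, 285.2, 290.6]
tcp_rot: [3.142, 0.002, 0.395]
ft_force: [1.1, 0.2, -0.3]
opening: 0.998
grip_force: 0.0
```

Emit:
send_rows --series "0 0 0 0 0 0;0 0 0 0 0 0;0 0 0 0 0 0"

```text
t: 9.12
eef_pos: [526.0, 282.8, 291.4]
tcp_rot: [3.141, 0.001, 0.393]
ft_force: [0.6, 0.0, -0.1]
opening: 1.0
grip_force: 0.0
```

```bash
python3 - <<'E'
from h import *
c=env.read_camera("wrist"); save(c,"w4.png"); np.save("w4.npy",c,allow_pickle=True)
W=cloud(c);z=c["z_map"]>0
m=z&(abs(W[...,2]-112)<4)&(np.hypot(W[...,0]-538,W[...,1]-290)<30)
r=cv2.minAreaRect(W[m][:,:2].astype(np.float32)); print(m.sum(),np.median(W[m][:,2]),r)
m=z&(abs(W[...,2]-78)<4)&(np.hypot(W[...,0]-538,W[...,1]-290)<30)
print("shoulder",m.sum(),cv2.minEnclosingCircle(W[m][:,:2].astype(np.float32)))
togo(*r[0],159)
E
```

```text
747 112.68752427495944 ((537.312744140625, 289.8272705078125), (22.355920791625977, 21.89568519592285), 29.261764526367188)
shoulder 972 ((537.23681640625, 289.8524169921875), 21.95781898498535)
t 9.18 tcp [526.1 282.7 291.6] rot [3.141e+00 1.000e-03 3.930e-01] shift/60 [ 0.219 -0.038  2.21 ]
```

View pics/w4.png

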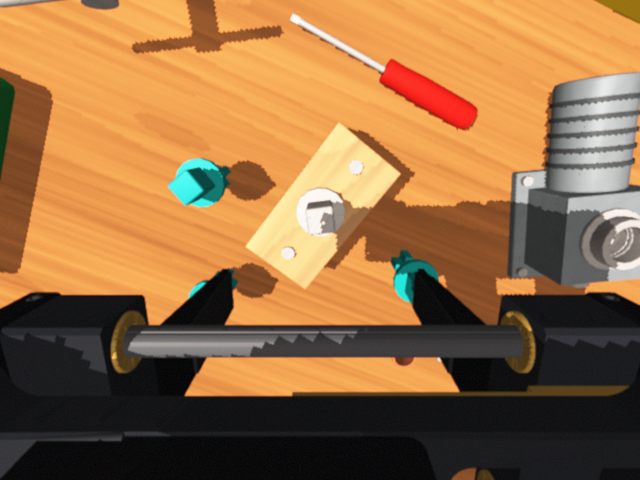

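The stem's head is at pixel (320,212) with yaw 29.3°, standing alone in the stand; the turquoise decoys are clear of the fingers. I'll align, go down and grip.

Emit:
send_rows --series "0.22 -0.04 0.3 0 0 0;0 0 0.6 0 0 -0.34;0 0 0.7 0 0 -0.33;0 0 0.4 0 0 0;0 0 0 0 0 0"

```text
t: 9.8
eef_pos: [536.8, 290.6, 169.3]
tcp_rot: [-3.141, 0.004, 0.511]
ft_force: [-0.6, 0.6, 0.5]
opening: 1.001
grip_force: 0.0
```

```bash
python3 -c "
from h import *
togo(537.3,289.8,159,np.radians(29.26))"
```

```text
t 9.8 tcp [536.8 290.6 169.3] rot [-3.141  0.004  0.511] shift/60 [0.002 0.017 0.171] turnz/10deg 0.002
```

Emit:
send_rows --series "0 0.01 0.16 0 0 0;0 0 0 0 0 0;0 0 0 0 0 0"

```text
t: 10.18
eef_pos: [537.4, 290.6, 163.0]
tcp_rot: [3.141, -0.001, 0.512]
ft_force: [0.2, 0.1, 0.5]
opening: 1.004
grip_force: 0.0
```

Emit:
send_rows --series "0 0 0 0 0 0;0 0 0 0 0 0;0 0 0 0 0 0;0 0 0 0 0 0;0 0 0 0 0 0" --fingers 0

```text
t: 10.8
eef_pos: [537.2, 290.5, 162.3]
tcp_rot: [3.141, 0.0, 0.512]
ft_force: [-0.7, -0.6, 1.7]
opening: 0.535
grip_force: 0.0
```

Emit:
send_rows --series "0 0 0 0 0 0;0 0 0 0 0 0;0 0 0 0 0 0;0 0 0 0 0 0"

```text
t: 11.3
eef_pos: [537.2, 290.5, 162.4]
tcp_rot: [3.141, -0.0, 0.512]
ft_force: [1.3, -1.4, 0.9]
opening: 0.229
grip_force: 30.0
```

Gripped (0.229 × 95 ≈ 21.8 mm). I'll lift it straight out of the stand.

Emit:
send_rows --series "0 0 -0.2 0 0 0;0 0 -0.5 0 0 0;0 0 -0.7 0 0 0;0 0 -0.6 0 0 0;0 0 0 0 0 0"

```text
t: 11.92
eef_pos: [537.5, 290.8, 285.4]
tcp_rot: [3.141, -0.005, 0.512]
ft_force: [-0.3, 0.2, -2.7]
opening: 0.228
grip_force: 30.0
```

```bash
python3 -c "
from h import *
togo(616.1,34.8,278,np.radians(28.1)); s=env.state(); print(s['opening'],s['ft_force'])"
```

```text
t 11.93 tcp [537.5 290.8 285.4] rot [ 3.141 -0.005  0.512] shift/60 [-0.949  4.361  0.122] turnz/10deg 0.122
0.22785346771732543 [-0.2970807   0.16871669 -2.70631399]
```

Emit:
send_rows --series "-0.19 0.87 0 0 0 0;-0.19 0.87 0 0 0 0;-0.19 0.87 0 0 0 0;-0.19 0.87 0 0 0 0;-0.19 0.87 0 0 0 0"

```text
t: 12.55
eef_pos: [615.1, 33.4, 281.1]
tcp_rot: [-3.141, 0.002, 0.512]
ft_force: [1.0, 0.3, -2.3]
opening: 0.228
grip_force: 30.0
```

Emit:
send_rows --series "0 0 0.1 0 0 0.12;0 0 0 0 0 0;0 0 0 0 0 0;0 0 0 0 0 0"

```text
t: 13.05
eef_pos: [615.1, 36.1, 276.4]
tcp_rot: [3.142, -0.0, 0.492]
ft_force: [0.7, -0.4, -2.7]
opening: 0.227
grip_force: 30.0
```

```bash
python3 - <<'E'
from h import *
c=env.read_camera("wrist"); np.save("w5.npy",c,allow_pickle=True)
W=cloud(c);z=c["z_map"]>0
s=env.state(); p=s["eef_pos"]; zt=p[2]-50
near=np.hypot(W[...,0]-p[0],W[...,1]-p[1])
m=z&(abs(W[...,2]-zt)<3)&(near<17)
print("head",m.sum(),np.median(W[m][:,2]) if m.any() else 0, zt,cv2.minAreaRect(W[m][:,:2].astype(np.float32)) if m.any() else 0)
m=z&(abs(W[...,2]-(zt-34))<4)&(near<28); print("shoulder",m.sum(),cv2.minEnclosingCircle(W[m][:,:2].astype(np.float32)) if m.any() else 0)
togo(616.1,34.8,250,np.radians(28.1))
c2=env.read_camera("scene"); np.save("s5.npy",c2,allow_pickle=True)
a=cv2.resize(c2["color"][180:340,260:420],(480,480),interpolation=cv2.INTER_CUBIC)
b=c["color"][100:400,200:440]
b=cv2.resize(b,(300,480)); cv2.imwrite("pics/w5.png",np.hstack([a,b])[...,::-1])
E
```

```text
head 1888 226.80124715838147 226.4897109158528 ((617.669677734375, 37.07728958129883), (18.00349235534668, 26.145658493041992), 29.851367950439453)
shoulder 1513 ((616.0579833984375, 36.97548294067383), 21.556413650512695)
t 13.1 tcp [615.1  36.  276.5] rot [ 3.141 -0.     0.492] shift/60 [0.005 0.025 0.441] turnz/10deg 0.010
```

View pics/w5.png

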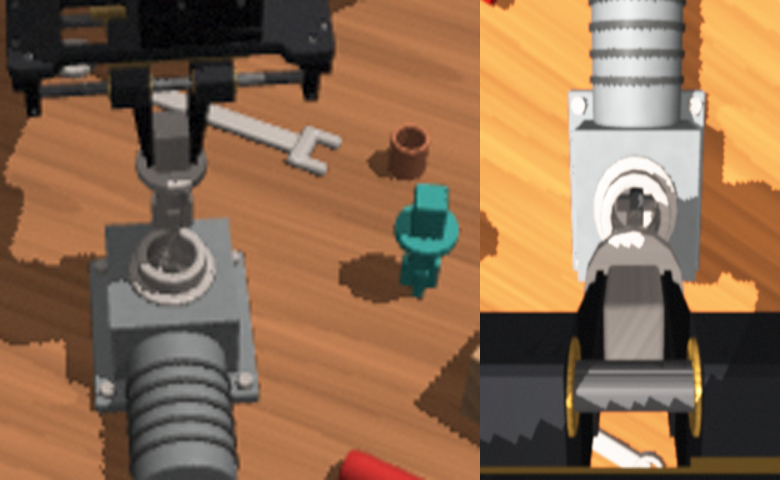

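The stem hangs straight in the fingers, keys just above the bush (scene crop (172,210); wrist crop (635,200)). Part of the shoulder is hidden, so I'll fit its visible front edge with the known radius to get the offset.

```bash
python3 - <<'E'
from h import *
from scipy.optimize import least_squares
c=np.load("w5.npy",allow_pickle=True).item(); W=cloud(c);z=c["z_map"]>0
p=np.array([615.1,36.0]); a=.492; T=np.array([[np.cos(a),np.sin(a)],[np.sin(a),-np.cos(a)]])
L=(W[...,:2]-p)@T.T
def fit(zz,dz,lim,r,lo):
    m=z&(abs(W[...,2]-zz)<dz)&(np.hypot(L[...,0],L[...,1])<lim)
    h=cv2.convexHull(L[m].astype(np.float32))[:,0]; h=h[h[:,0]>lo]
    s=least_squares(lambda q:np.hypot(*(h-q).T)-r,[0,0],loss="soft_l1",f_scale=.3)
    print(zz,m.sum(),len(h),"tool-frame centre",s.x.round(2),"res",np.abs(s.fun).mean().round(2))
fit(192.6,3,30,22,4); fit(192.6,2,30,22,8)
m=z&(W[...,2]>120)&(W[...,2]<170)&(np.hypot(L[...,0],L[...,1])<25)
for z0 in range(120,160,8):
    k=m&(abs(W[...,2]-z0-4)<4)
    if k.any(): q=L[k]; print(z0,k.sum(),"x max",q[:,0].max().round(1),"y",q[:,1].min().round(1),q[:,1].max().round(1))
s=fit(96.5,3,40,23,-50) if 0 else None
m=z&(abs(W[...,2]-75.8)<3)&(np.hypot(W[...,0]-616,W[...,1]-34.6)<62)
print("cast",cv2.minAreaRect(W[m][:,:2].astype(np.float32)))
E
```

```text
192.6 1454 21 tool-frame centre [-0.01 -0.46] res 0.12
192.6 1396 18 tool-frame centre [-0.02 -0.5 ] res 0.1
128 34 x max 13.3 y -12.8 12.0
136 34 x max 13.3 y -4.2 3.4
144 41 x max 13.3 y -4.1 3.3
152 20 x max 13.2 y -3.9 3.1
cast ((616.10693359375, 34.64293670654297), (84.25504302978516, 84.17607879638672), 28.157573699951172)
```

Emit:
send_rows --series "0 0.035 0.15 0 0 0;0 0 0.2 0 0 0;0 0 0.2 0 0 0;0 0 0 0 0 0;0 0 0 0 0 0"

```text
t: 13.78
eef_pos: [616.4, 33.2, 243.4]
tcp_rot: [3.141, -0.0, 0.491]
ft_force: [0.5, 0.6, -1.5]
opening: 0.229
grip_force: 30.0
```

```bash
python3 -c "
from h import *
togo(616.3,34.25,218,np.radians(28.1))"
```

```text
t 13.78 tcp [616.4  33.2 243.4] rot [ 3.141 -0.     0.491] shift/60 [ 0.007 -0.017  0.423] turnz/10deg 0.002
```

Emit:
send_rows --series "0.005 -0.017 0.14 0 0 0;0 0 0.14 0 0 0;0 0 0.1 0 0 0;0 0 0 0 0 0;0 0 0 0 0 0"

```text
t: 14.4
eef_pos: [616.1, 34.2, 220.7]
tcp_rot: [3.141, -0.0, 0.491]
ft_force: [-0.1, 0.2, -2.6]
opening: 0.23
grip_force: 30.0
```

```bash
python3 -c "
from h import *
togo(616.3,34.25,213,np.radians(28.1))"
```

```text
t 14.4 tcp [616.1  34.2 220.7] rot [ 3.141 -0.     0.491] shift/60 [0.003 0.001 0.128] turnz/10deg 0.002
```

On the axis, with the tip about 7 mm above the slot mouth. I'll feel my way in.

Emit:
send_rows --series "0 0 0.06 0 0 0;0 0 0.05 0 0 0;0 0 0.05 0 0 0;0 0 0 0 0 0"

```text
t: 14.9
eef_pos: [615.9, 34.3, 210.6]
tcp_rot: [-3.141, 0.0, 0.491]
ft_force: [-0.2, -0.8, -2.4]
opening: 0.229
grip_force: 30.0
```

Emit:
send_rows --series "0 0 0.03 0 0 0;0 0 0.03 0 0 0;0 0 0 0 0 0"

```text
t: 15.28
eef_pos: [616.0, 34.2, 207.2]
tcp_rot: [-3.142, 0.0, 0.491]
ft_force: [0.3, -0.1, -2.4]
opening: 0.229
grip_force: 30.0
```

The keys have meshed freely, about 6 mm in. I'll press down against the ejector.

Emit:
send_rows --series "0 0 0.06 0 0 0;0 0 0.06 0 0 0;0 0 0.06 0 0 0;0 0 0 0 0 0"

```text
t: 15.78
eef_pos: [616.2, 34.2, 196.6]
tcp_rot: [3.141, -0.0, 0.491]
ft_force: [-0.2, 0.5, 4.9]
opening: 0.225
grip_force: 30.0
```

Emit:
send_rows --series "0 0 0.05 0 0 0;0 0 0.04 0 0 0;0 0 0 0 0 0;0 0 0 0 0 0"

```text
t: 16.27
eef_pos: [616.2, 34.3, 191.6]
tcp_rot: [3.141, -0.001, 0.491]
ft_force: [0.2, 0.7, 5.8]
opening: 0.228
grip_force: 30.0
```

Spring force is rising as expected and home is near TCP z 188.

Emit:
send_rows --series "0 0 0.03 0 0 0;0 0 0.02 0 0 0;0 0 0 0 0 0;0 0 0 0 0 0"

```text
t: 16.77
eef_pos: [616.2, 34.3, 188.7]
tcp_rot: [3.141, -0.001, 0.491]
ft_force: [-0.7, 0.5, 7.1]
opening: 0.229
grip_force: 30.0
```

Emit:
send_rows --series "0 0 0.02 0 0 0;0 0 0 0 0 0;0 0 0 0 0 0"

```text
t: 17.15
eef_pos: [616.2, 34.2, 188.3]
tcp_rot: [3.141, -0.001, 0.491]
ft_force: [-3.9, -0.5, 15.0]
opening: 0.229
grip_force: 30.0
```

The force step at 188.3 mm means the shoulder is on the bush. I'll check heights with the camera.

```bash
python3 - <<'E'
from h import *
c=env.read_camera("wrist"); W=cloud(c);z=c["z_map"]>0
d=np.hypot(W[...,0]-616,W[...,1]-34.6)
for n,zz,r in(("head",138,15),("shoulder",104,24),("flange",80,30)):
    m=z&(abs(W[...,2]-zz)<3.5)&(d<r); print(n,m.sum(),np.median(W[m][:,2]))
s=env.state(); print(s["ft_force"],s["grip_force"],s["eef_pos"],abs(s["qvel"]).max())
E
```

```text
head 1888 138.68804659993552
shoulder 1480 104.77782580616041
flange 1646 80.66521869270906
[-2.84237353 -0.78729708 14.90995872] 30.003153383731842 [616.22331005  34.26475957 188.32864795] 0.0018035883259126752
```

Head, shoulder and flange are all within 0.8 mm of their fully home heights, matching the camera's usual offset. The arm is at rest and still holding, so I'm handing it in.

```bash
python3 -c "
from cell import env
print(env.job_done())"
```

```text
the job is handed in; nothing more can be done
None
```

I handed the job in at about 17 s with the bush seated, the stem meshed and fully home, and the gripper still pressing it down. The hand-in gave no verdict, but the final force and height checks agree with fully home.

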